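# Clear the jammed dish infeed and bring the next dish home in the reader

### The arm

A 6-joint arm with a two-finger parallel gripper is mounted at the origin on a cart in front of the work surface, level with it; the furniture and walls round the work are solid. World frame = base frame: x ahead of the robot, y to its left, z up, the work surface at z = 0. Lengths are in m, angles in rad, forces in N, time in s.
With the tool pointing down it reaches from about 0.3 to 0.95 m from the base axis. Payload 3.1 kg.
Tool frame: the origin (TCP) lies at the centre of the arm's flange, where the gripper is bolted on; the fingertips stand 173 mm ahead of it and the grasp point (between the pads) lies 155 mm ahead of it; z points along the fingers, y is the line along which they close (so a half turn about z gives the same grasp; the last joint's range is limited). The gripper opens to 85 mm and grips with 20 to 120 N. Pads are 22 mm wide; open, the fingers measure 114 mm over their backs; the gripper's body (76 mm by 85 mm) begins 54 mm behind the grasp point. The pads swing forward as they close: fully open they stand 13 mm farther back than shut.
Start: joints at [-1.394, 0.308, 1.634, -0, 1.2, -0.07], TCP at [0.153, -0.606, 0.405] pointing down, gripper open.
Joint ranges: [-3.06, 3.06], [-0.79, 1.96], [0.05, 2.63], [-1.19, 4.34], [0.05, 2.64], [-2.94, 2.94]. Speed limits (rad/s): [2.79, 2.79, 3.14, 3.14, 3.14, 3.14].

### API

Orientations are given as a 3x3 rotation matrix whose columns are the frame's x, y, z axes.
In Python, from bench import robot, imaging gives the robot as it stands.
- The arm moves only by the tool carry_out, never from a script. Its argument "rows" is a list that holds one entry, the list of rows, each a list of 7 numbers: the opening, from 0 (shut) to 1 (fully open), then the shift along the tool's x, y, z as a fraction of full scale, then the turn, a rotation vector about the tool's x, y, z as a fraction of full scale. In form: [[[hand, dx, dy, dz, ax, ay, az], ...]]. A call has 1 to 8 rows; each row shifts and turns the commanded pose from where the row before left it, along the tool's axes as they then stand; what a row does not reach is not made up. Full scale, the value 1, is 0.2 m for a shift and pi rad for a turn. A row lasts 1/8 s, in which the tool goes at most 62.5 mm and 10.7 degrees, less where a joint would pass 70% of its speed; a pose out of reach is approached as far as the arm can. A call with a number of a shift or a turn outside -1 to 1 is refused whole. A call with a gripper value outside its range is refused whole. The fingers move at their own pace and stop on an object; the grip force is fixed at half the most. Time passes only in rows, so rows that do not move let the fingers close. It gives the time, the measured TCP pose, the force, the opening and the grip force at its end, in the units of the state.
- robot.observe(): the state, without advancing time (a new reading comes with each control period).
- imaging.capture(name): name is "scene" or "top" or "wrist"; returns (picture, depth): 480x640x3 uint8, red, green, blue; 480x640 float32, m along the optical axis (not along the pixel's ray), 0 where there is no reading.
- imaging.get_calibration(name): a dict with "camera_matrix" (3x3 intrinsics, pixels), "xyz" and "attitude" of the camera in the world. Camera axes: x right, y down, z forward; pixel columns grow to the right and rows downward; lengths in m; the calibration is good to about 2 mm. The wrist camera is an equidistant fisheye: a pixel r from the principal point sees the ray r / f radians off the axis. A picture is of the moment at which its call begins: read the wrist's pose just before it. get_calibration takes no time and is no camera call; for the wrist camera it gives the pose at the moment of the call.
- robot.close_job(): hands the job in; it is judged then, once.
The state is a dict: "time": time; "joint_pos": joint angles; "qd": joint speeds; "joint_efforts": joint torques, N m; "tool_pos": TCP position; "tcp_rot": TCP orientation; "force": force on the tool from outside, world axes, zero at the start; "moment": the same for the moment, N m; "gripper_width": finger opening in m; "finger_force": force on a finger pad.
Only numpy, scipy, OpenCV 4.12 (cv2) and the standard library are available. Lean on these libraries where they do the work, as an engineer would, in place of code of your own. Each camera call takes 0.05 s, during which the arm holds its last target. There are 200 camera calls.

### The job

Two lidded petri dishes have jammed in the mouth of the dish reader's infeed track, pressed together by its spring pusher. Nudge the blocking one, the dish on the slanted side, back along the slant until the pusher has sent the other past it to the throat; then push from behind the pusher plate until that dish is fully home against the end stop, and leave the first dish lying clear of the lane on the plate. Work with closed fingertips and feel for the stop: the thin dishes crack above 22 N; slide them, do not squeeze or lift them, and leave the things round the reader alone.

Things in the scene. Friction and masses are not known exactly. Their poses are not given: they have to be found in the camera images.
- reader: Fixed instrument, white housing 276 x 184 mm with a dark track plate; running floor 30 mm above the worktop, fences and guides 17 mm above that. Frame: x = feed direction, y across, z up; origin on the worktop at the throat (x = 0) and the inner face of the straight white fixed fence (y = 0, x = -165 to 92 mm, 10 mm thick; behind it at y = 13 to 31 mm the pusher's spring tube, 20 mm over the floor).
- throat (a point): Middle of the one-dish lane on the running floor where it begins, 28.5 mm from the fixed fence; reader axes. Behind it (-x) the mouth widens: a fixed white slanted side, 8 mm thick, leads out at 40 degrees from reader (-6, -65) to (-73, -122) mm. Behind x = -75 mm the plate is an open apron without walls (plate to x = -166, y = -142 mm).
- stop (a point): Middle of the lane on the running floor at the face of the rigid steel end stop (reader x = 92 mm); reader axes. Along the lane, x = 28 to 89 mm, a steel spring-backed guide stands at y = -56 mm at rest (1 mm less than a dish needs): a dish is gripped there and drags with 8 to 15 N; its lead-in starts 5 mm wider at x = 3 mm. The guide's bracket, 18 mm over the floor, lies at y = -94 to -118 mm.
- dish_a: Blocking dish: white petri dish with lid, 57 mm across, 14 mm high, about 30 g, origin at the centre of its underside. At the start it lies on the slanted side of the mouth, about 25 mm ahead of dish_b, wedged between it and the slant. Pushed back along the slant (towards reader -x and -y; 1 to 8 N) it lets dish_b by after 5 to 20 mm. Pushing forward only wedges the jam.
- dish_b: Same kind of dish (57 mm across, 14 mm high, about 30 g), origin at the centre of its underside; at the start against the fixed fence, the pusher plate behind it. Freed, the spring carries it to the throat (centre at about reader x = 22 mm), where the lane guide stops it. Home, its centre is 28.5 mm before the stop's face.
- pusher: Spring pusher behind dish_b: upright aluminium plate across the track, 5 mm thick, 50 mm wide (reader y = -4 to -54 mm), top 27.5 mm over the running floor, open behind. Origin at worktop height in its front face, at the fixed fence (y = 0); reader axes. It slides along x, its face trued 4 degrees towards the fence, sprung forward (4 N at the start, 2.7 N at the stop); in the lane a push of 5 to 12 N must be added behind it.
- dish_c: Lower one of two spare dishes stacked on the worktop beside the reader, on its guide side (57 mm across, 14 mm high); not part of the job. Origin at its underside.
- dish_d: Upper spare dish of that stack; not part of the job. Origin at its underside.
- tweezers: Steel tweezers, 115 x 12 x 9 mm, lying beside the reader, on its guide side near the loading end; not part of the job.
- timer: White bench timer, 66 x 66 x 22 mm, left of the reader; not part of the job.
- reagent: Amber reagent bottle, 49 mm across, 111 mm high, left of the reader; not part of the job.
- beaker: Clear beaker, 62 mm across, 70 mm high, left of the reader; not part of the job.
Things that resemble listed ones, but are neither listed nor needed, are in the scene too. What is shaped like the dish_a but black or red is not meant.

How it is judged:
On the way:
1. dish_a stays back in the mouth or behind it and dish_b has gone past it to the throat, not yet home (x of dish_a in the frame of reader below -0.06 m and x of dish_b in the frame of reader between -0.03 and 0.045 m), for 0.2 s.
At the end, for the whole second after the job is handed in: dish_b stands in the lane with its centre no more than 30 mm from the face of the end stop (1.5 mm of play); dish_a lies flat on the plate behind the mouth (its centre 60 to 160 mm behind the throat); both at rest (x of dish_b in the frame of reader above 0.062 m and y of dish_b in the frame of reader between -0.033 and -0.025 m and x of dish_a in the frame of reader between -0.16 and -0.06 m and z of dish_a in the frame of reader between 0.027 and 0.033 m and angle between each of dish_a, dish_b's own z axis and vertical below 0.06 rad and linear speed of each of dish_a, dish_b below 0.01 m/s); the robot touches nothing.
It fails at once if a dish is pressed with more than 22 N by the fingers, the arm or the pusher plate (contact force between any of the arm, the fingers and dish_a above 22 N or contact force between any of the arm, the fingers, pusher and dish_b above 22 N).
It fails at once if a dish is lifted more than 10 mm off the track plate or tipped (z of any of dish_a, dish_b in the frame of reader above 0.04 m or angle between any of dish_a, dish_b's own z axis and vertical above 0.35 rad).
It fails at once if a bystander is shifted by more than 15 mm (distance of any of dish_c, dish_d, tweezers, timer, reagent, beaker from where it was at the start of the episode above 0.015 m).
It also fails if it takes over 54 s, if anything falls off the work surface, if the arm or the gripper's body presses on something with over 40 N, if the wrist force passes 120 N, or if a joint passes its speed limit or range.

## Working session

There is one attempt and no reset: what is moved stays moved. The work goes in short steps, Python scripts to look and compute and a tool call to move; the robot and the scene stay as the last step left them, time stands still between calls to the robot, and variables do not carry over. Pictures are saved under pics/ and viewed, at most 10 in all, crops included, and the job is handed in when it is done.

Besides the shell and the picture viewer there is one more tool, called after "Call:" as a command line: name --argument value ..., lists and objects as JSON in quotes. carry_out: Moves the arm, as the interface text tells. Shift numbers are shares of 0.2 m and turn numbers shares of pi rad, none past 1 either way. Its arguments: {"type":"object","properties":{"rows":{"type":"array","items":{"type":"array","items":{"type":"array","items":{"type":"number"}}}}},"required":["rows"]}

```bash
mkdir -p pics; ls
python3 - <<'E'
from bench import robot, imaging
import cv2,numpy as np
for n in ("top","scene"):
    p,d=imaging.capture(n); cv2.imwrite(f"pics/{n}0.png",p[:,:,::-1]); np.savez(f"{n}0.npz",p=p,d=d)
    c=imaging.get_calibration(n); print(n,c)
s=robot.observe(); print(s)
E
```

```text
pics
top {'camera_matrix': array([[536.20707465,   0.        , 325.06321941],
       [  0.        , 536.20707465, 240.54164353],
       [  0.        ,   0.        ,   1.        ]]), 'xyz': array([ 0.41992965, -0.14970705,  1.28470688]), 'attitude': array([[-0.00132786, -0.99187014,  0.12724722],
       [-0.99998255,  0.00204954,  0.00554078],
       [-0.00575653, -0.12723764, -0.99185556]])}
scene {'camera_matrix': array([[440.53777861,   0.        , 310.86647259],
       [  0.        , 440.53777861, 237.41111953],
       [  0.        ,   0.        ,   1.        ]]), 'xyz': array([ 0.66481295, -0.90753798,  0.82287974]), 'attitude': array([[ 0.9912574 ,  0.10500504, -0.07989186],
       [ 0.13059273, -0.6944319 ,  0.70760856],
       [ 0.01882301, -0.71185552, -0.70207365]])}
{'time': 0.1, 'joint_pos': array([-1.39367900e+00,  3.08953036e-01,  1.63508683e+00, -3.37211347e-05,
        1.19969956e+00, -6.97067931e-02]), 'qd': array([ 2.00525076e-03, -1.07674524e-03, -3.38852626e-03,  1.73406761e-03,
       -7.56193111e-04, -4.58950550e-05]), 'joint_efforts': array([-3.41875784e-04, -4.16408229e+01, -2.77644199e+01, -1.47237911e-04,
        4.03308106e-03, -8.24158342e-07]), 'tool_pos': array([ 0.15259936, -0.60568092,  0.40352652]), 'tcp_rot': array([[ 9.69690289e-01,  2.44337015e-01, -4.09179863e-04],
       [ 2.44337329e-01, -9.69688005e-01,  2.10765101e-03],
       [ 1.18200350e-04, -2.14374663e-03, -9.99997695e-01]]), 'force': array([-0.0899286 , -0.32375868,  1.21706613]), 'moment': array([0.01946873, 0.01396028, 0.01695262]), 'finger_force': 0.0, 'gripper_width': 0.08564086192439083}
```

View pics/top0.png

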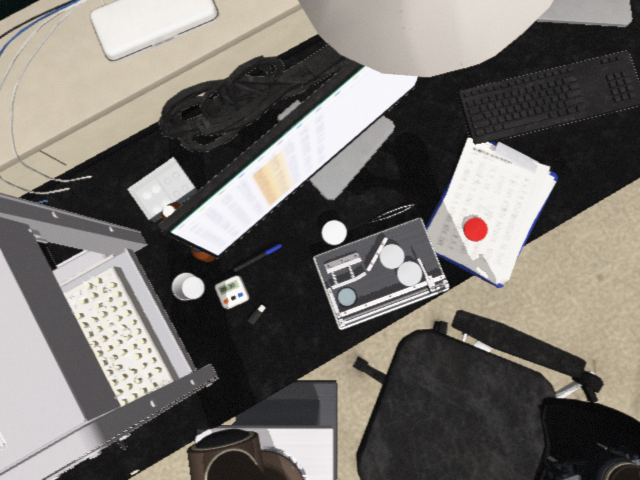

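The reader sits at about px (380,270). The dishes are at about (391,256) and (409,273), with the feed running to image left and the stop on the left.

Run:
```python
import cv2
a=cv2.imread("pics/top0.png")[205:335,305:465]
cv2.imwrite("pics/crop0.png",cv2.resize(a,None,fx=4.6,fy=4.6,interpolation=cv2.INTER_CUBIC))
```

```text
(no output)
```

View pics/crop0.png

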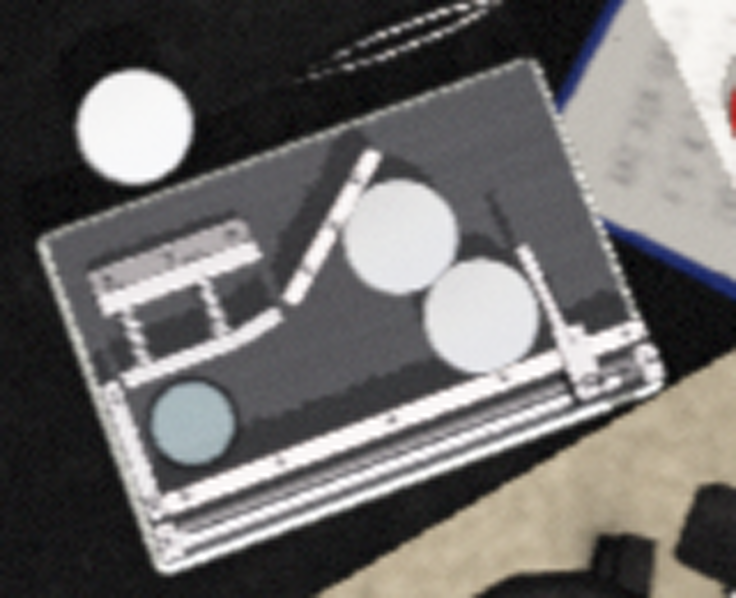

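View pics/scene0.png

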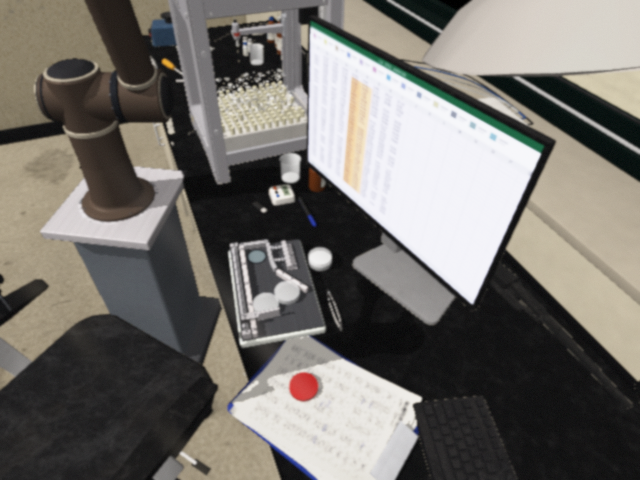

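The crop shows the plate corners at crop px (533,60), (42,240) and (165,572). The fence inner edge runs (160,492) to (637,322), dish_a is at (401,237), dish_b at (481,316), and the pusher runs (522,250) to (590,390). I'll fit the reader pose from these.

```bash
cat > h.py <<'E'
import numpy as np, cv2
from bench import robot, imaging
def ray(n,uv,z,c=None):
    c=c or imaging.get_calibration(n); K=c["camera_matrix"];R=c["attitude"];t=c["xyz"]
    d=R@np.linalg.inv(K)@np.array([uv[0],uv[1],1.]); return (t+d*(z-t[2])/d[2])
def fit(P,W):
    P=np.array(P);W=np.array(W)[:,:2];pc=P.mean(0);wc=W.mean(0);H=(P-pc).T@(W-wc)
    a=np.arctan2(H[0,1]-H[1,0],H[0,0]+H[1,1]);R=np.array([[np.cos(a),-np.sin(a)],[np.sin(a),np.cos(a)]])
    return a,R,wc-R@pc
E
python3 - <<'E'
from h import *
cr=lambda x,y:((x+.5)/4.6-.5+305,(y+.5)/4.6-.5+205)
f=[((533,60),.03,(-.166,-.142)),((42,240),.03,(.110,-.142)),((165,572),.03,(.110,.042)),
((640,323),.047,(-.165,0)),((162,492),.047,(.092,0)),((283,297),.047,(-.006,-.065)),((371,148),.047,(-.073,-.122))]
W=[ray("top",cr(*p),z) for p,z,_ in f]; P=[q for *_,q in f]
a,R,t=fit(P,W); print(np.degrees(a),t); print("resid mm",(1e3*(np.array(W)[:,:2]-(np.array(P)@R.T+t))).round(1).tolist())
np.savez("reader.npz",a=a,R=R,t=t)
for n,p,z in [("a",(401,237),.044),("b",(481,316),.044),("push1",(522,248),.0575),("push2",(582,378),.0575),("c",(135,127),.028),("tw1",(300,78),.005),("tw2",(490,5),.005)]:
    w=ray("top",cr(*p),z)[:2]; print(n,w.round(4),(1e3*(R.T@(w-t))).round(1))
d=np.load("top0.npz")["d"]
for p in [(401,237),(481,316),(480,150)]:
    u,v=map(round,cr(*p)); c=imaging.get_calibration("top");D=d[v,u]; print(c["xyz"]+c["attitude"]@np.linalg.inv(c["camera_matrix"])@np.array([u,v,1])*D)
E
```

```text
109.89085932949045 [ 0.44687399 -0.26141456]
resid mm [[-1.8, 0.3], [-0.5, -6.4], [5.0, -5.8], [-4.5, 0.3], [-0.8, -1.4], [1.8, 7.4], [0.8, 5.6]]
a [ 0.5423 -0.2977] [-66.6 -77.4]
b [ 0.5023 -0.3372] [-90.1 -26.3]
push1 [ 0.5353 -0.3563] [-119.3  -50.9]
push2 [ 0.4706 -0.3845] [-123.8   19.6]
c [ 0.601  -0.1638] [  39.4 -178.1]
tw1 [ 0.6301 -0.2508] [ -52.3 -175.9]
tw2 [ 0.6688 -0.3513] [-160.1 -178.1]
[ 0.54239929 -0.29797343  0.04586568]
[ 0.50263299 -0.33594314  0.04972968]
[ 0.58917452 -0.34101784  0.02805649]
```

Run:
```python
from h import *
cr=lambda x,y:((x+.5)/4.6-.5+305,(y+.5)/4.6-.5+205)
f=[((533,60),.03,(-.166,-.142)),((42,240),.03,(.108,-.142)),((165,572),.03,(.108,.042)),
((638,321),.047,(-.165,0)),((162,490),.047,(.092,0)),((298,305),.047,(-.006,-.065)),((383,155),.047,(-.073,-.122)),((481,316),.044,(-.0905,-.0285))]
W=[ray("top",cr(*p),z) for p,z,_ in f]; P=[q for *_,q in f]
a,R,t=fit(P,W); print(np.degrees(a),t,R); print("resid mm",(1e3*((np.array(W)[:,:2]-t)@R-np.array(P))).round(1).tolist())
np.savez("reader.npz",a=a,R=R,t=t)
for n,p,z in [("a",(401,237),.044),("b",(481,316),.044),("push1",(522,248),.0575),("push2",(582,378),.0575),("stopface",(130,385),.047),("stopface",(163,490),.047)]:
    w=ray("top",cr(*p),z)[:2]; print(n,w.round(4),(1e3*(R.T@(w-t))).round(1))
```

```text
109.62171067958982 [ 0.4457466  -0.26226602] [[-0.33580851 -0.94193027]
 [ 0.94193027 -0.33580851]]
resid mm [[2.0, -0.6], [-2.7, 1.8], [-4.9, -3.6], [2.8, 0.8], [-1.0, -0.6], [1.4, 0.8], [1.6, 1.1], [0.9, 0.4]]
a [ 0.5423 -0.2977] [-65.8 -79. ]
b [ 0.5023 -0.3372] [-89.6 -28.1]
push1 [ 0.5353 -0.3563] [-118.7  -52.8]
push2 [ 0.4706 -0.3845] [-123.5   17.6]
stopface [ 0.4679 -0.1606] [ 88.3 -55. ]
stopface [ 0.4158 -0.1769] [90.5 -0.5]
```

Call:
carry_out --rows '[[[0,0.21,-0.122,0.04,0,0,0],[0,0.21,-0.122,0.04,0,0,0],[0,0.21,-0.122,0.04,0,0,0],[0,0.21,-0.122,0.04,0,0,0],[0,0.21,-0.122,0.04,0,0,0],[0,0.21,-0.122,0.04,0,0,0],[0,0.21,-0.122,0.04,0,0,0],[0,0.21,-0.122,0.04,0,0,0]]]'

```text
time: 1.1
tool_pos: [0.4316, -0.3333, 0.3401]
tcp_rot: [[0.97, 0.244, -0.0], [0.244, -0.97, 0.0], [-0.0, -0.0, -1.0]]
force: [0.3, -0.4, -0.1]
gripper_width: -0.0002
finger_force: 0.0
```

Call:
carry_out --rows '[[[0,0,0,0,0,0,-0.0505],[0,0,0,0,0,0,-0.0505],[0,0,0,0,0,0,-0.0505],[0,0,0,0,0,0,-0.0505],[0,0,0,0,0,0,-0.0505],[0,0,0,0,0,0,0]]]'

```text
time: 1.85
tool_pos: [0.4306, -0.3345, 0.3402]
tcp_rot: [[0.508, 0.861, -0.001], [0.861, -0.508, 0.001], [0.0, -0.001, -1.0]]
force: [-0.1, 0.2, -0.5]
gripper_width: -0.0003
finger_force: 0.0
```

```bash
cat >> h.py <<'E'
def go(rx,ry,z,yaw_y=None):
    "shift (scale units, tool axes) from measured pose to reader xy (m), TCP z; yaw of tool y in world deg"
    r=np.load("reader.npz");s=robot.observe();w=np.r_[r["t"]+r["R"]@[rx,ry],z]
    T=s["tcp_rot"];print("t",s["time"],"rd",(1e3*(r["R"].T@(s["tool_pos"][:2]-r["t"]))).round(1),"z",s["tool_pos"][2].round(4),"F",(s["force"]).round(1),"Frd",(r["R"].T@s["force"][:2]).round(1))
    print("yaw y",np.degrees(np.arctan2(T[1,1],T[0,1])).round(2),"zaxis",T[:,2].round(4),"shift",(T.T@(w-s["tool_pos"])/.2).round(4),"w",s["gripper_width"])
E
python3 -c "
from h import *
go(-.022,-.052,.26)"
```

```text
t 1.85 rd [-63.   38.5] z 0.3402 F [-0.1  0.2 -0.5] Frd [ 0.2 -0. ]
yaw y -30.52 zaxis [-8.e-04  7.e-04 -1.e+00] shift [0.4786 0.1333 0.4009] w -0.00028134205971382077
```

Call:
carry_out --rows '[[[0,0.16,0.044,0.134,0,0,0],[0,0.16,0.044,0.134,0,0,0],[0,0.16,0.044,0.133,0,0,0],[0,0,0,0,0,0,0]]]'

```text
time: 2.35
tool_pos: [0.502, -0.2631, 0.2578]
tcp_rot: [[0.506, 0.863, -0.005], [0.863, -0.506, 0.003], [0.0, -0.006, -1.0]]
force: [-0.0, -0.6, 0.1]
gripper_width: -0.0001
finger_force: 0.0
```

```bash
python3 -c "
from h import *
go(-.022,-.052,.209)
print(imaging.get_calibration('wrist'))
p,d=imaging.capture('wrist');cv2.imwrite('pics/w1.png',p[:,:,::-1])"
```

```text
t 2.35 rd [-19.7 -52.7] z 0.2578 F [-0.  -0.6  0.1] Frd [-0.5  0.2]
yaw y -30.38 zaxis [-0.0047  0.0032 -1.    ] shift [-0.0102  0.0078  0.2437] w -5.2672098959359526e-05
{'camera_matrix': array([[371.64829954,   0.        , 320.4972312 ],
       [  0.        , 371.64829954, 241.1934853 ],
       [  0.        ,   0.        ,   1.        ]]), 'xyz': array([ 0.54256733, -0.19364796,  0.22572781]), 'attitude': array([[ 0.86303248, -0.47870682, -0.16129076],
       [-0.50511634, -0.82140454, -0.26486235],
       [-0.00569355,  0.31005541, -0.95070144]])}
```

View pics/w1.png

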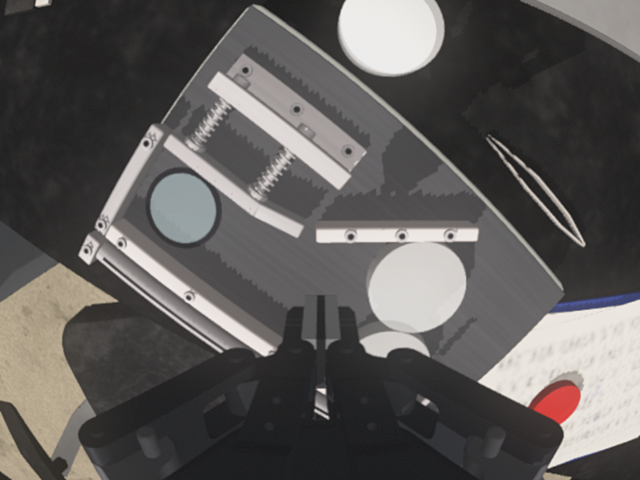

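The wrist view shows the slant's inner edge from px (316,241) to (478,241), dish_a at (417,287), and the fingertip at (322,300) in the mouth ahead of dish_a.

```bash
cat >> h.py <<'E'
def wray(uv,z):
    c=imaging.get_calibration("wrist");K=c["camera_matrix"];v=np.array([uv[0]-K[0,2],uv[1]-K[1,2]]);r=np.hypot(*v);th=r/K[0,0]
    d=c["attitude"]@np.r_[v/r*np.sin(th),np.cos(th)];t=c["xyz"];w=t+d*(z-t[2])/d[2]
    q=np.load("reader.npz");return w.round(4),(1e3*(q["R"].T@(w[:2]-q["t"]))).round(1)
E
python3 -c "
from h import *
for n,p,z in [('sl -6,-65',(316,242),.047),('sl -73,-122',(478,242),.047),('a',(417,287),.044),('stop 92,-57',(163,140),.047),('fence 92,0',(112,232),.047),('tipL',(302,300),.085),('tipR',(342,300),.085)]: print(n,wray(p,z))"
```

```text
sl -6,-65 (array([ 0.5102, -0.2446,  0.047 ]), array([ -5. , -66.6]))
sl -73,-122 (array([ 0.5859, -0.2889,  0.047 ]), array([ -72.1, -123.1]))
a (array([ 0.5446, -0.2964,  0.044 ]), array([-65.3, -81.7]))
stop 92,-57 (array([ 0.4706, -0.1582,  0.047 ]), array([ 89.7, -58.3]))
fence 92,0 (array([ 0.4131, -0.181 ,  0.047 ]), array([87.5,  3.5]))
tipL (array([ 0.4985, -0.2536,  0.085 ]), array([ -9.6, -52.6]))
tipR (array([ 0.5133, -0.2622,  0.085 ]), array([-22.7, -63.7]))
```

Call:
carry_out --rows '[[[0,-0.01,0.008,0.12,0,0,0],[0,0,0,0.12,0,0,0],[0,0,0,0,0,0,0]]]'

```text
time: 2.78
tool_pos: [0.5013, -0.2682, 0.2117]
tcp_rot: [[0.508, 0.861, -0.003], [0.861, -0.508, 0.001], [-0.0, -0.003, -1.0]]
force: [0.1, 0.1, 0.4]
gripper_width: -0.0001
finger_force: 0.0
```

Call:
carry_out --rows '[[[0,0,0.025,0,0,0,0],[0,0,0.02,0,0,0,0],[0,0,0.015,0,0,0,0]]]'

```text
time: 3.15
tool_pos: [0.5137, -0.2745, 0.2137]
tcp_rot: [[0.506, 0.862, 0.002], [0.862, -0.506, -0.001], [-0.0, 0.002, -1.0]]
force: [0.2, 0.4, -0.0]
gripper_width: -0.0003
finger_force: 0.0
```

Call:
carry_out --rows '[[[0,0,0.015,0,0,0,0],[0,0,0.015,0,0,0,0]]]'

```text
time: 3.4
tool_pos: [0.5172, -0.2763, 0.2123]
tcp_rot: [[0.506, 0.862, -0.005], [0.863, -0.506, 0.003], [0.0, -0.005, -1.0]]
force: [-6.6, 2.8, 4.7]
gripper_width: -0.0002
finger_force: 3.4
```

```bash
python3 -c "
from h import *
go(-.0586,-.083,.209)"
```

```text
t 3.4 rd [-37.2 -62.6] z 0.2123 F [-6.6  2.8  4.7] Frd [4.8 5.3]
yaw y -30.4 zaxis [-0.0045  0.0027 -1.    ] shift [0.0096 0.1477 0.0156] w -0.00020297140616704531
```

Call:
carry_out --rows '[[[0,0,0.01,0,0,0,0]]]'

```text
time: 3.52
tool_pos: [0.5184, -0.277, 0.2118]
tcp_rot: [[0.506, 0.862, -0.006], [0.862, -0.506, 0.004], [0.0, -0.007, -1.0]]
force: [-5.1, 2.3, 4.5]
gripper_width: -0.0004
finger_force: 3.3
```

Call:
carry_out --rows '[[[0,0,0.01,0,0,0,0]]]'

```text
time: 3.65
tool_pos: [0.5198, -0.2778, 0.2118]
tcp_rot: [[0.506, 0.863, -0.007], [0.863, -0.506, 0.004], [0.0, -0.008, -1.0]]
force: [-6.0, 2.5, 5.6]
gripper_width: -0.0001
finger_force: 3.4
```

```bash
python3 -c "
from h import *
go(-.0586,-.083,.209)
p,d=imaging.capture('wrist');cv2.imwrite('pics/w2.png',p[:,:,::-1])"
```

```text
t 3.65 rd [-39.5 -64.5] z 0.2118 F [-6.   2.5  5.6] Frd [4.3 4.8]
yaw y -30.39 zaxis [-0.0071  0.0042 -1.    ] shift [0.0095 0.1326 0.0129] w -5.717548055774163e-05
```

View pics/w2.png

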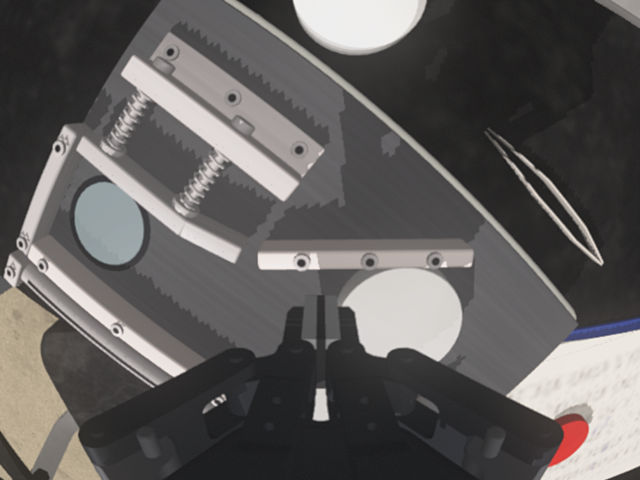

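The finger is against dish_a's rim at px (345,310). The dish is flat and sliding back along the slant, so I'll carry on.

Call:
carry_out --rows '[[[0,0,0.015,0,0,0,0],[0,0,0.015,0,0,0,0]]]'

```text
time: 3.95
tool_pos: [0.5272, -0.2822, 0.2125]
tcp_rot: [[0.506, 0.862, 0.002], [0.862, -0.506, -0.001], [0.0, 0.002, -1.0]]
force: [-0.3, -0.7, -0.5]
gripper_width: 0.0001
finger_force: 0.1
```

Call:
carry_out --rows '[[[0,0,0.015,0,0,0,0],[0,0,0.015,0,0,0,0]]]'

```text
time: 4.2
tool_pos: [0.5323, -0.2853, 0.2126]
tcp_rot: [[0.506, 0.862, 0.001], [0.862, -0.506, -0.0], [0.0, 0.001, -1.0]]
force: [-0.6, 0.4, 0.0]
gripper_width: -0.0001
finger_force: 0.2
```

Call:
carry_out --rows '[[[0,0,0.015,0,0,0,0],[0,0,0.015,0,0,0,0]]]'

```text
time: 4.45
tool_pos: [0.5372, -0.2882, 0.2125]
tcp_rot: [[0.506, 0.862, 0.0], [0.862, -0.506, -0.0], [0.0, 0.0, -1.0]]
force: [-1.0, 0.9, 0.2]
gripper_width: 0.0002
finger_force: 0.2
```

```bash
python3 -c "
from h import *
go(-.0586,-.083,.209)"
```

```text
t 4.45 rd [-55.1 -77.5] z 0.2125 F [-1.   0.9  0.2] Frd [1.2 0.6]
yaw y -30.41 zaxis [ 1.e-04 -0.e+00 -1.e+00] shift [0.0101 0.0311 0.0175] w 0.0002411082903506886
```

Call:
carry_out --rows '[[[0,0,0.015,0,0,0,0],[0,0,0.015,0,0,0,0],[0,0,0.015,0,0,0,0],[0,0,0,0,0,0,0]]]'

```text
time: 4.95
tool_pos: [0.5451, -0.2928, 0.2125]
tcp_rot: [[0.506, 0.862, 0.001], [0.862, -0.506, -0.0], [-0.0, 0.001, -1.0]]
force: [0.8, -0.5, -0.5]
gripper_width: -0.0001
finger_force: 0.0
```

Call:
carry_out --rows '[[[0,0,-0.02,0,0,0,0],[0,0,0,-0.15,0,0,0],[0,0,0,-0.15,0,0,0],[0,0,0,0,0,0,0]]]'

```text
time: 5.45
tool_pos: [0.5424, -0.2913, 0.2754]
tcp_rot: [[0.506, 0.862, 0.005], [0.862, -0.506, -0.003], [-0.0, 0.006, -1.0]]
force: [-0.2, 0.5, -0.2]
gripper_width: 0.0001
finger_force: 0.0
```

```bash
python3 -c "
from h import *
go(-.045,-.0285,.26)
p,d=imaging.capture('top');cv2.imwrite('pics/t3.png',cv2.resize(p[205:335,305:465,::-1],None,fx=4.6,fy=4.6,interpolation=cv2.INTER_CUBIC))"
```

```text
t 5.45 rd [-59.8 -81.3] z 0.2754 F [-0.2  0.5 -0.2] Frd [0.5 0. ]
yaw y -30.41 zaxis [ 0.0054 -0.0034 -1.    ] shift [-0.1549 -0.2267  0.0757] w 0.00012322153808788476
```

View pics/t3.png

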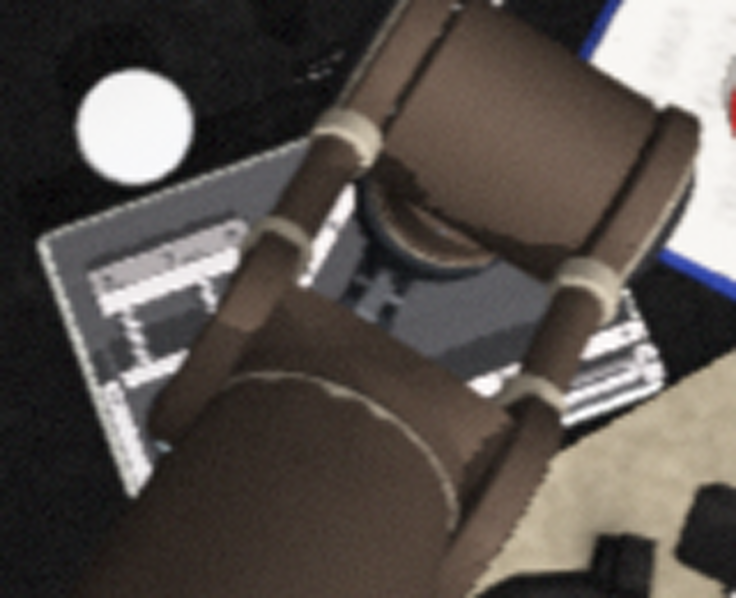

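The top view is occluded by the arm, though the pusher has left its starting place. I'll rotate to align with the lane, then look with the wrist camera.

Call:
carry_out --rows '[[[0,-0.052,-0.076,0.025,0,0,0],[0,-0.052,-0.076,0.025,0,0,0],[0,-0.051,-0.075,0.025,0,0,0],[0,0,0,0,0,0,0.0556],[0,0,0,0,0,0,0.0556],[0,0,0,0,0,0,0.0556],[0,0,0,0,0,0,0.0556],[0,0,0,0,0,0,0]]]'

```text
time: 6.5
tool_pos: [0.4857, -0.2938, 0.2558]
tcp_rot: [[0.942, 0.337, -0.003], [0.337, -0.942, 0.002], [-0.002, -0.003, -1.0]]
force: [-0.6, 0.4, 0.6]
gripper_width: 0.0001
finger_force: 0.0
```

```bash
python3 -c "
from h import *
go(-.04,-.0285,.215)
p,d=imaging.capture('wrist');cv2.imwrite('pics/w4.png',p[:,:,::-1])"
```

```text
t 6.5 rd [-43.1 -27. ] z 0.2558 F [-0.6  0.4  0.6] Frd [0.6 0.5]
yaw y -70.33 zaxis [-0.0025  0.0018 -1.    ] shift [ 0.0077 -0.015   0.2041] w 7.209474388125827e-05
```

View pics/w4.png

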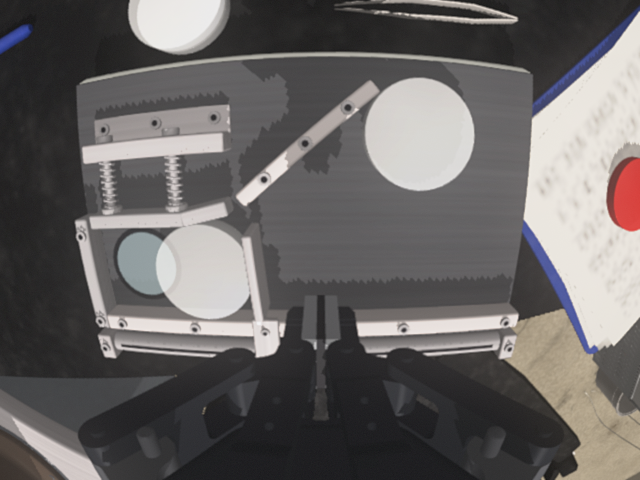

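dish_b is at the throat (px 205,270) with the pusher plate behind it (px 262,285). dish_a lies clear on the apron (px 420,134). The fingertip is behind the plate, so I can descend and push.

Call:
carry_out --rows '[[[0,0.008,0,0.11,0,0,0],[0,0,0,0.105,0,0,0],[0,0,0,0,0,0,0]]]'

```text
time: 6.92
tool_pos: [0.4867, -0.2929, 0.2121]
tcp_rot: [[0.942, 0.337, -0.005], [0.337, -0.942, 0.003], [-0.003, -0.005, -1.0]]
force: [-0.0, -0.1, -0.2]
gripper_width: -0.0002
finger_force: 0.0
```

Call:
carry_out --rows '[[[0,0,-0.04,0,0,0,0],[0,0,-0.03,0,0,0,0],[0,0,-0.02,0,0,0,0],[0,0,0,0,0,0,0]]]'

```text
time: 7.42
tool_pos: [0.482, -0.2765, 0.2149]
tcp_rot: [[0.942, 0.335, 0.001], [0.335, -0.942, -0.0], [0.0, 0.0, -1.0]]
force: [0.3, 1.1, 0.6]
gripper_width: -0.0001
finger_force: 0.0
```

```bash
python3 -c "
from h import *
go(.022,-.0285,.213)"
```

```text
t 7.425 rd [-25.6 -29.4] z 0.2149 F [0.3 1.1 0.6] Frd [ 0.9 -0.7]
yaw y -70.41 zaxis [ 5.e-04 -3.e-04 -1.e+00] shift [-0.0044 -0.2379  0.0096] w -7.97722424202604e-05
```

Small steps until contact, watching the force.

Call:
carry_out --rows '[[[0,0,-0.01,0,0,0,0],[0,0,-0.01,0,0,0,0],[0,0,-0.01,0,0,0,0]]]'

```text
time: 7.8
tool_pos: [0.4809, -0.2734, 0.2153]
tcp_rot: [[0.942, 0.336, 0.004], [0.336, -0.942, -0.007], [0.002, 0.008, -1.0]]
force: [-0.0, -8.9, -3.6]
gripper_width: -0.0002
finger_force: 4.4
```

Call:
carry_out --rows '[[[0,0,-0.01,0,0,0,0],[0,0,-0.01,0,0,0,0]]]'

```text
time: 8.05
tool_pos: [0.4797, -0.2702, 0.2153]
tcp_rot: [[0.942, 0.336, 0.005], [0.336, -0.942, -0.008], [0.002, 0.009, -1.0]]
force: [0.5, -9.6, -4.2]
gripper_width: 0.0001
finger_force: 4.7
```

Call:
carry_out --rows '[[[0,0,-0.01,0,0,0,0],[0,0,-0.01,0,0,0,0]]]'

```text
time: 8.3
tool_pos: [0.4783, -0.2663, 0.2152]
tcp_rot: [[0.942, 0.336, 0.005], [0.336, -0.942, -0.007], [0.002, 0.009, -1.0]]
force: [1.5, -9.4, -3.5]
gripper_width: -0.0002
finger_force: 4.5
```

Call:
carry_out --rows '[[[0,0,-0.01,0,0,0,0],[0,0,-0.01,0,0,0,0]]]'

```text
time: 8.55
tool_pos: [0.4769, -0.2625, 0.2152]
tcp_rot: [[0.942, 0.336, 0.005], [0.336, -0.942, -0.007], [0.002, 0.008, -1.0]]
force: [0.9, -10.2, -3.8]
gripper_width: 0.0002
finger_force: 4.5
```

Call:
carry_out --rows '[[[0,0,-0.01,0,0,0,0],[0,0,-0.01,0,0,0,0],[0,0,-0.01,0,0,0,0],[0,0,-0.01,0,0,0,0]]]'

```text
time: 9.05
tool_pos: [0.4742, -0.255, 0.2152]
tcp_rot: [[0.942, 0.336, 0.004], [0.336, -0.942, -0.007], [0.002, 0.008, -1.0]]
force: [1.1, -10.3, -2.7]
gripper_width: -0.0001
finger_force: 4.5
```

Call:
carry_out --rows '[[[0,0,-0.01,0,0,0,0],[0,0,-0.01,0,0,0,0],[0,0,-0.01,0,0,0,0],[0,0,-0.01,0,0,0,0]]]'

```text
time: 9.55
tool_pos: [0.4715, -0.2474, 0.2152]
tcp_rot: [[0.942, 0.336, 0.004], [0.336, -0.942, -0.007], [0.001, 0.008, -1.0]]
force: [0.9, -10.5, -3.5]
gripper_width: -0.0
finger_force: 4.5
```

Call:
carry_out --rows '[[[0,0,-0.01,0,0,0,0],[0,0,-0.01,0,0,0,0]]]'

```text
time: 9.8
tool_pos: [0.4701, -0.2437, 0.2152]
tcp_rot: [[0.942, 0.337, 0.004], [0.337, -0.942, -0.007], [0.001, 0.008, -1.0]]
force: [0.1, -9.4, -3.8]
gripper_width: 0.0002
finger_force: 4.6
```

```bash
python3 -c "
from h import *
go(.020,-.0285,.213)
print(imaging.get_calibration('wrist')['xyz'])
p,d=imaging.capture('wrist');cv2.imwrite('pics/w5.png',p[:,:,::-1])"
```

```text
t 9.8 rd [  9.3 -29.2] z 0.2152 F [ 0.1 -9.4 -3.8] Frd [-8.9  3.1]
yaw y -70.33 zaxis [ 0.004  -0.0072 -1.    ] shift [-0.0035 -0.0534  0.0106] w 0.00015033906392871327
[ 0.54562712 -0.21640315  0.18324273]
```

View pics/w5.png

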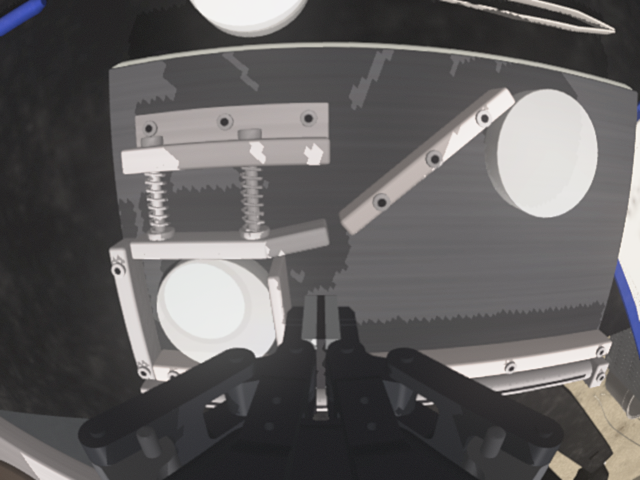

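dish_b is in the lane (px 215,310), a few mm short of the stop face (px about 145). I'll continue in finer steps.

Call:
carry_out --rows '[[[0,0,-0.01,0,0,0,0],[0,0,-0.01,0,0,0,0]]]'

```text
time: 10.1
tool_pos: [0.4687, -0.2399, 0.2152]
tcp_rot: [[0.942, 0.337, 0.004], [0.337, -0.942, -0.007], [0.001, 0.008, -1.0]]
force: [0.5, -8.8, -3.6]
gripper_width: -0.0
finger_force: 4.6
```

Call:
carry_out --rows '[[[0,0,-0.008,0,0,0,0]]]'

```text
time: 10.22
tool_pos: [0.4682, -0.2383, 0.2152]
tcp_rot: [[0.942, 0.337, 0.004], [0.337, -0.942, -0.007], [0.001, 0.008, -1.0]]
force: [-0.2, -9.2, -2.9]
gripper_width: 0.0002
finger_force: 4.6
```

Call:
carry_out --rows '[[[0,0,-0.006,0,0,0,0]]]'

```text
time: 10.35
tool_pos: [0.4678, -0.2372, 0.2152]
tcp_rot: [[0.942, 0.337, 0.004], [0.337, -0.942, -0.007], [0.001, 0.008, -1.0]]
force: [0.0, -10.5, -3.5]
gripper_width: -0.0003
finger_force: 4.6
```

Call:
carry_out --rows '[[[0,0,-0.005,0,0,0,0]]]'

```text
time: 10.48
tool_pos: [0.4674, -0.2363, 0.2152]
tcp_rot: [[0.942, 0.337, 0.004], [0.337, -0.942, -0.007], [0.001, 0.008, -1.0]]
force: [-1.1, -9.3, -2.9]
gripper_width: 0.0001
finger_force: 4.5
```

Call:
carry_out --rows '[[[0,0,-0.005,0,0,0,0]]]'

```text
time: 10.6
tool_pos: [0.4671, -0.2353, 0.2152]
tcp_rot: [[0.942, 0.337, 0.004], [0.337, -0.942, -0.007], [0.001, 0.008, -1.0]]
force: [-0.8, -10.7, -2.5]
gripper_width: -0.0003
finger_force: 4.6
```

Call:
carry_out --rows '[[[0,0,-0.005,0,0,0,0]]]'

```text
time: 10.72
tool_pos: [0.4668, -0.2346, 0.2152]
tcp_rot: [[0.942, 0.337, 0.004], [0.337, -0.942, -0.007], [0.001, 0.008, -1.0]]
force: [-0.1, -12.1, -4.1]
gripper_width: -0.0002
finger_force: 5.4
```

Call:
carry_out --rows '[[[0,0,-0.004,0,0,0,0]]]'

```text
time: 10.85
tool_pos: [0.4667, -0.2342, 0.2152]
tcp_rot: [[0.941, 0.337, 0.005], [0.338, -0.941, -0.009], [0.001, 0.01, -1.0]]
force: [-0.0, -13.1, -5.5]
gripper_width: -0.0004
finger_force: 6.2
```

The force is rising while the travel fades, so the stop is probably reached. One more tiny step to confirm.

Call:
carry_out --rows '[[[0,0,-0.003,0,0,0,0]]]'

```text
time: 10.98
tool_pos: [0.4666, -0.234, 0.2153]
tcp_rot: [[0.941, 0.338, 0.005], [0.338, -0.941, -0.01], [0.002, 0.011, -1.0]]
force: [-0.2, -14.6, -6.6]
gripper_width: 0.0
finger_force: 6.7
```

Call:
carry_out --rows '[[[0,0,-0.001,0,0,0,0]]]'

```text
time: 11.1
tool_pos: [0.4666, -0.234, 0.2153]
tcp_rot: [[0.941, 0.338, 0.005], [0.338, -0.941, -0.01], [0.002, 0.011, -1.0]]
force: [-0.3, -15.1, -6.8]
gripper_width: -0.0
finger_force: 6.6
```

```bash
python3 -c "
from h import *
go(.020,-.0285,.213)
p,d=imaging.capture('wrist');cv2.imwrite('pics/w6.png',cv2.resize(p[200:400,60:310,::-1],None,fx=3,fy=3,interpolation=cv2.INTER_CUBIC))"
```

```text
t 11.1 rd [ 19.6 -29.1] z 0.2153 F [ -0.3 -15.1  -6.8] Frd [-14.1   5.3]
yaw y -70.26 zaxis [ 0.0053 -0.0101 -0.9999] shift [-0.003  -0.0019  0.0113] w -8.083655022162272e-06
```

View pics/w6.png

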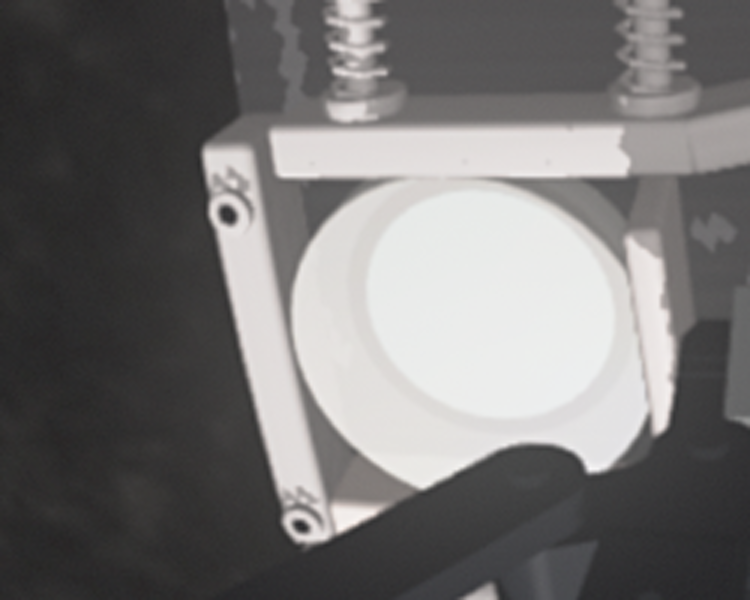

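dish_b (crop px 480,330) touches the stop face at about px 292. The position is unchanged while the force climbed to 15 N, so it is home. Backing off and lifting.

Call:
carry_out --rows '[[[0,0,0.03,0,0,0,0],[0,0,0.07,0,0,0,0],[0,0,0.05,0,0,0,0],[0,0,0,-0.2,0,0,0],[0,0,0,-0.2,0,0,0],[0,0,0,0,0,0,0],[0,0,0,0,0,0,0]]]'

```text
time: 12.02
tool_pos: [0.4753, -0.2585, 0.2941]
tcp_rot: [[0.942, 0.335, -0.001], [0.335, -0.942, 0.001], [-0.0, -0.001, -1.0]]
force: [-0.6, -0.3, 0.4]
gripper_width: 0.0
finger_force: 0.0
```

```bash
python3 -c "
from h import *
go(.020,-.0285,.213)
p,d=imaging.capture('wrist');cv2.imwrite('pics/w7.png',p[:,:,::-1])"
```

```text
t 12.025 rd [ -6.3 -29.1] z 0.2941 F [-0.6 -0.3  0.4] Frd [-0.1  0.7]
yaw y -70.44 zaxis [-6.e-04  6.e-04 -1.e+00] shift [-0.0029 -0.1313  0.4056] w 1.7053419582715934e-05
```

View pics/w7.png

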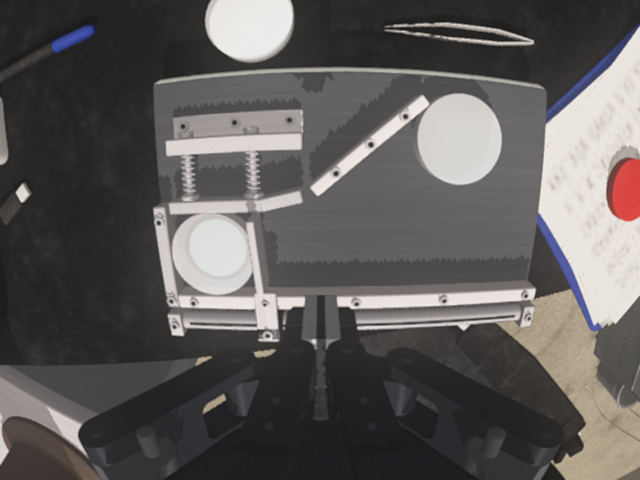

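dish_b sits against the stop (px 212,253) and dish_a lies flat on the apron (px 459,139). The gripper is clear of everything, so I'm handing in.

```bash
python3 -c "
from h import *
print(wray((459,139),.044),wray((212,253),.044)); print(robot.close_job())"
```

```text
(array([ 0.5723, -0.3113,  0.044 ]), array([ -88.7, -102.8])) (array([ 0.4522, -0.1915,  0.044 ]), array([ 64.5, -29.8]))
the job is handed in; nothing more can be done
None
```

The job is handed in: dish_b is home against the end stop (measured centre about x = 64.5 mm), dish_a lies flat and clear on the plate (about x = -89 mm), and the highest force I read at the wrist was about 17 N.

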